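Restart the gearbox test stand and jog it

ROBOT

A 6-joint arm with a two-finger parallel gripper is mounted at the origin on the work surface. World frame = base frame: x ahead of the robot, y to its left, z up, the work surface at z = 0. Lengths are in m, angles in rad, forces in N, time in s.
With the tool pointing down it reaches from about 0.275 to 0.875 m from the base axis. Payload 12.5 kg.
Tool frame: the origin (TCP) lies on the centre line of the jaws, within the pads' length; the fingertips stand r.finger_overhang ahead of it and the grasp point (between the pads) lies 3 mm ahead of it (r.finger_overhang is the distance from the TCP to the fingertips, in m); z points along the fingers, y is the direction in which the jaws open and shut (so a half turn about z gives the same grasp; the last joint's range is limited). The gripper opens to 85 mm and grips with 20 to 120 N. Pads are 22 mm wide; open, the fingers measure 114 mm over their backs; the gripper's body (76 mm by 85 mm) begins 54 mm behind the grasp point. The pads swing forward as they close: fully open they stand 13 mm farther back than shut.
Start: joints at [1.132, 0.351, 1.652, -0, 1.139, -0.085], TCP at [0.191, 0.516, 0.253] pointing down, gripper open.
Joint ranges: [-2.75, 2.75], [-0.79, 2.1], [0.01, 2.65], [-1.57, 4.71], [0.07, 3.14], [-2.87, 2.87]. Speed limits (rad/s): [2.22, 2.22, 2.79, 3.14, 3.14, 3.14].

INTERFACE

Orientations are given as a unit quaternion [x, y, z, w].
In Python, from cell import r, optics gives the robot as it stands. The module is installed in compiled form; this text tells all that it offers. Calls block until the motion is done:
- r.move_to(position, orientation): joint-space move of the TCP to a pose.
- r.move_linear(position, rot=None, vel=0.15): straight line of the TCP; rot=None keeps the orientation; vel is the mean speed in m/s.
- r.set_joints(angles): joint-space move.
- r.set_gripper(opening, squeeze=None): opening from 0.0 (shut) to 1.0 (fully open); squeeze is the grip in N (None keeps the last); returns when the fingers have stopped.
- r.sleep(seconds).
- r.inverse_kinematics(position, orientation): joint angles nearest the present ones, or None.
- optics.get_image(name): name is "side" or "top"; returns a dict with "pixels" (480x640x3 uint8, red, green, blue), "depth" (480x640 float32, m along the optical axis (not along the pixel's ray), 0 where there is no reading), "fx", "fy", "cx", "cy" (pixels), "D" ([k1, k2, p1, p2, k3] as OpenCV has them; the pictures are not rectified), "camera_from_world" (4x4, takes a point from world to camera coordinates). Camera axes: x right, y down, z forward; pixel columns grow to the right and rows downward; lengths in m; the calibration is good to about 2 mm. A picture is of the moment at which its call begins.
A pose or a line that the arm cannot do raises r.PlanningError and nothing moves.
- r.hand_in(): hands the job in, once; it reports no verdict.
Readings, each from a call of its own:
- r.current_t(): time.
- r.current_q(): joint angles.
- r.current_qvel(): joint speeds.
- r.current_effort(): joint torques, N m.
- r.current_tool_pos(): TCP position.
- r.current_ee_rot(): TCP orientation.
- r.current_contact_force(): force on the tool from outside, world axes, zero at the start.
- r.current_torque(): the same for the moment, N m.
- r.current_opening(): opening from 0.0 (shut) to 1.0 (fully open).
Only numpy, scipy, OpenCV 4.12 (cv2) and the standard library are available. Lean on these libraries where they do the work, as an engineer would, in place of code of your own. Each camera call takes 0.05 s, during which the arm holds its last target.

TASK

Bring the gearbox test stand back to life at its grey control box: push the blue breaker button fully in until it stays in, then tip the black rocker switch over to its white-marked end, then press the green jog button well down and finish while still holding it down with the fingers. Keep this order, do not press the red stop button, and leave the loose parts and tools lying where they are.

Things in the scene. Friction and masses are not known exactly. Their poses are not given: they have to be found in the camera images.
- panel: Grey steel control box bolted to the bench, 200 (x) x 360 (y) x 70 mm high, flat level top. Origin at the centre of its underside; its x axis points to its far side (away from the robot at yaw 0), y along its length. Four controls stand on its top in one row along y, about 80 mm apart and about 30 mm to the -x side of the box's centre line, in an order that varies.
- breaker_top (a point): Centre of the top face of the blue breaker button: round, 28 mm across, in a black round collar 44 mm across and 10 mm high. Popped out, its top is 94 mm above the bench; pushed in it goes straight down 8 mm (top then still 6 mm above its collar). It has no spring: about 3 N moves it and it stays where it is pushed.
- breaker (a joint): Travel of the blue breaker button in m: 0 fully popped out, 0.008 fully in. It starts popped out (0 to 0.0015).
- rocker_on_end (a point): Point on top of the white-marked end of the black rocker paddle (paddle 64 mm long along the box's x axis, 30 mm wide, on a bright steel plate 80 x 44 mm, 7 mm high). The point lies 23.5 mm from the pivot axis, on the box's far (+x) side, and moves with the paddle; it sinks about 10 mm between off and on. The point's x axis points along the paddle from the pivot to the white end; z is up off its face. The pivot axis is 86 mm above the bench, along the box's y.
- rocker (a joint): Angle of the rocker in rad: -0.22 off (white end up), +0.22 on (white end down against the stop). It starts off (-0.22 to -0.17). Stiff, no spring: pressing on the point with about 3 N tips it and it stays where it is left.
- jog_top (a point): Centre of the top face of the green jog button: round, 32 mm across, in a bright steel collar 48 mm across and 12 mm high. Released, its top is 92 mm above the bench; it goes straight down 7 mm against a spring (1.5 N to start, 5 N fully down) and comes back when let go.
- jog (a joint): Travel of the green jog button in m: 0 released, 0.007 fully down.
- stop_top (a point): Centre of the top of the red mushroom stop button, 40 mm across, in a yellow collar 54 mm across; its top is 101 mm above the bench. Not to be pressed.
- stop (a joint): Travel of the red stop button in m: 0 released, 0.006 fully down (spring return).
- bearing: Loose bearing ring, 52 mm across, 15 mm high, lying on the box top on its far (+x) strip, about 95 mm from the row of controls. Origin at the centre of its underside.
- plug: Loose brass drain plug, 24 mm across, 34 mm high, standing on the box top on its far (+x) strip. Origin at the centre of its underside.
- gear: Loose dark steel gear, 79 mm across, 28 mm high, lying on the bench on the robot's side of the box. Origin at the centre of its underside.
- socket: Loose steel socket, 28 mm across, 38 mm high, standing on the bench on the robot's side of the box. Origin at the centre of its underside.
- wrench: Loose steel wrench, 180 mm long, 8 mm high, lying on the bench beyond the box's +y end. Origin at its middle, underside; x axis along it.
- oil: Grey oil bottle with a yellow label and red cap, 68 mm across, 170 mm high, standing on the bench far to the robot's left. Origin at the centre of its underside.
- brush: Cleaning brush with a wooden handle, 200 mm long, lying on the bench far to the robot's right. Origin at its middle, underside; x axis along it.

How it is judged:
On the way, in this order (a step that is already met when the one before it is completed fails the run):
1. the blue breaker button is fully in (value of joint breaker above 0.0065 m), for 0.1 s.
2. the rocker is tipped to its white end (value of joint rocker above 0.15 rad), for 0.1 s.
3. the green jog button is held down by the fingers (value of joint jog above 0.0045 m and contact force between the fingers and jog above 1 N), for 0.3 s.
At the end, for the whole second after the job is handed in: Blue breaker button in by more than 6.5 of its 8 mm, rocker past +0.15 rad towards on, green jog button held down by the fingers by more than 4.5 of its 7 mm with more than 1 N, red stop button up (all of step 3 and value of joint breaker above 0.0065 m and value of joint rocker above 0.15 rad and value of joint stop below 0.001 m); the arm keeps its last pose, push and grip.
It fails at once if the rocker was tipped before the breaker button was in (value of joint rocker above 0 rad and value of joint breaker below 0.006 m).
It fails at once if the green jog button was pressed before the breaker button was in and the rocker on (value of joint jog above 0.002 m and (value of joint rocker below 0.1 rad or value of joint breaker below 0.006 m)).
It fails at once if the red stop button was pressed (value of joint stop above 0.002 m).
It fails at once if a loose part or tool was lifted, carried or pushed away (over 25 mm) (distance of any of bearing, plug, gear, socket, wrench, oil, brush from where it was at the start of the episode above 0.025 m).
It also fails if it takes over 42 s, if anything falls off the work surface, if the arm or the gripper's body presses on something with over 40 N, if the wrist force passes 120 N, or if a joint passes its speed limit or range.

## Working session

There is one attempt and no reset: what is moved stays moved. The work goes in short steps, each a Python script; the robot and the scene stay as the last script left them, time stands still between calls to the robot, and variables do not carry over. Pictures are saved under pics/ and viewed, and the job is handed in when it is done.

```bash
mkdir -p pics
cat > h.py <<'E'
import numpy as np, cv2
from cell import r, optics
def shot(n,tag):
    d=optics.get_image(n); np.savez(f'{tag}.npz',**{k:np.array(v) for k,v in d.items()})
    cv2.imwrite(f'pics/{tag}.png',d['pixels'][:,:,::-1]); return d
def ray(d,uv):
    K=np.array([[d['fx'],0,d['cx']],[0,d['fy'],d['cy']],[0,0,1]],float)
    p=cv2.undistortPoints(np.array(uv,float).reshape(-1,1,2),K,np.array(d['D'],float)).reshape(-1,2)
    T=np.array(d['camera_from_world']);R=T[:3,:3];t=T[:3,3]
    return -R.T@t,(np.c_[p,np.ones(len(p))])@R
def onz(d,uv,z):
    o,v=ray(d,uv); return o+v*((z-o[2])/v[:,2])[:,None]
E
python3 - <<'E'
from h import *
for n in('side','top'):
    d=shot(n,n+'0'); T=d['camera_from_world']; print(n,-T[:3,:3].T@T[:3,3])
print(r.current_t(),r.current_tool_pos(),r.current_ee_rot(),r.finger_overhang,r.current_opening())
E
```

```text
side [-0.10753163 -1.02222761  0.76456017]
top [ 3.05944753e-01 -1.08378133e-03  1.57127337e+00]
0.1 [0.19044202 0.51570217 0.25280748] [ 1.76004485e-01  9.84389228e-01 -5.00466960e-04 -1.34155052e-04] 0.022 1.0011539454335654
```

View pics/top0.png

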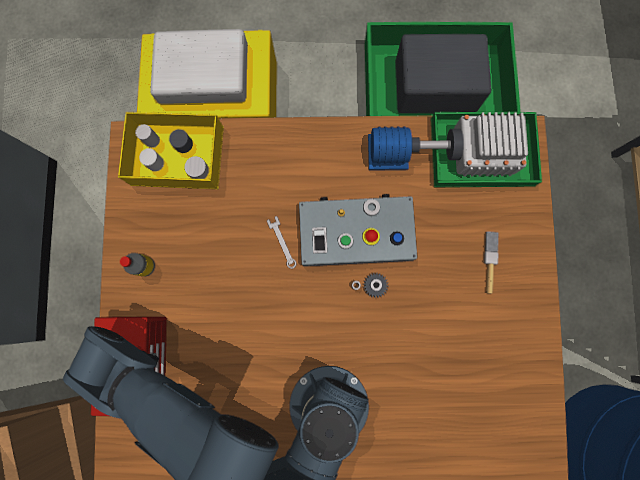

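View pics/side0.png

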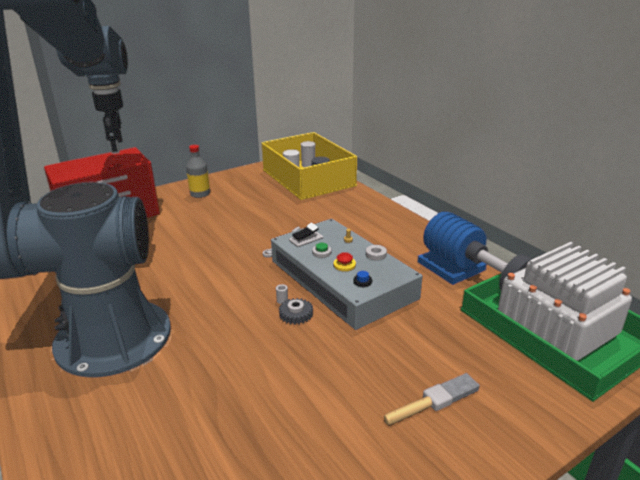

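The top view shows, from left (+y) to right: rocker at about (319,240), green jog (346,241), red stop (371,236) and blue breaker (397,238). The bearing is at (371,207), the plug at (341,212), and the box has a small yaw. Next I'll measure these with colour masks in both views.

```bash
cat > meas.py <<'E'
from h import *
def load(t): return {k:v for k,v in np.load(t+'.npz').items()}
roi={'top0':(295,190,420,270),'side0':(268,215,425,325)}
def mask(hsv,c):
    H,S,V=[hsv[...,i].astype(int) for i in range(3)]
    return {'blue':(abs(H-110)<14)&(S>140)&(V>50),'green':(abs(H-65)<22)&(S>110),'red':((H<7)|(H>172))&(S>150)&(V>80),'black':(V<45)&(S<140)}[c]
Z={'blue':.0935,'green':.092,'red':.101}
for t in('top0','side0'):
    d=load(t);hsv=cv2.cvtColor(d['pixels'],cv2.COLOR_RGB2HSV);x0,y0,x1,y1=roi[t]
    for c in Z:
        m=np.zeros((480,640),np.uint8);m[y0:y1,x0:x1]=mask(hsv,c)[y0:y1,x0:x1]
        n,l,s,ce=cv2.connectedComponentsWithStats(m)
        for i in np.argsort(-s[1:,4])[:2]+1:
            if s[i,4]>15: print(t,c,s[i],ce[i].round(1),onz(d,[ce[i]],Z[c]).round(4), d['depth'][int(ce[i][1]),int(ce[i][0])])
E
python3 meas.py
python3 - <<'E'
import cv2
a=cv2.imread('pics/top0.png')[190:275,290:425];cv2.imwrite('pics/topc.png',cv2.resize(a,None,fx=5.8,fy=5.8,interpolation=cv2.INTER_CUBIC))
a=cv2.imread('pics/side0.png')[215:325,265:425];cv2.imwrite('pics/sidec.png',cv2.resize(a,None,fx=5,fy=5,interpolation=cv2.INTER_CUBIC))
E
```

```text
top0 blue [393 233   9  10  70] [397.2 237.2] [[ 0.5177 -0.2184  0.0935]] 1.4921039
top0 green [341 236  10   9  73] [345.2 240.1] [[ 0.5107 -0.059   0.092 ]] 1.4906596
top0 red [366 230  12  12 112] [371.3 235.2] [[ 0.5234 -0.1383  0.101 ]] 1.4865322
side0 blue [357 271  12  12 117] [362.5 276.2] [[ 0.513  -0.2239  0.0935]] 1.2009039
side0 blue [419 255   6  11  51] [421.8 259.2] [[ 0.6719 -0.2443  0.0935]] 1.4141568
side0 green [316 243  11   8  74] [321.4 246.5] [[ 0.5094 -0.0603  0.092 ]] 1.3215482
side0 red [337 253  15  11 122] [344.2 257.7] [[ 0.5173 -0.1463  0.101 ]] 1.2629256
```

View pics/topc.png

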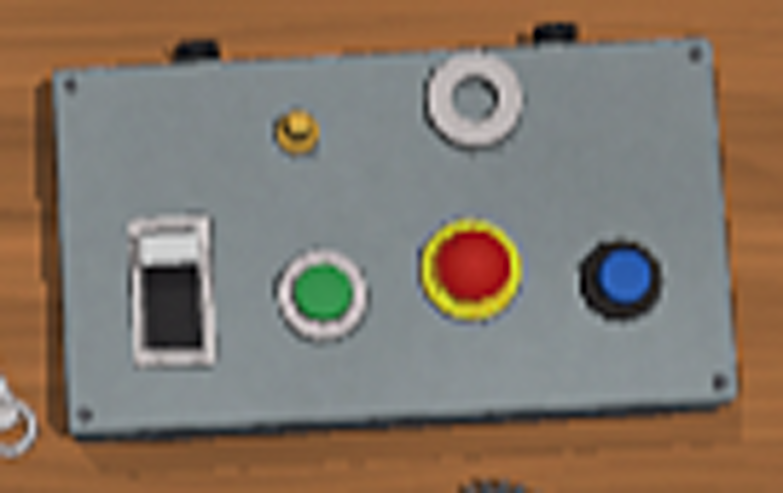

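View pics/sidec.png

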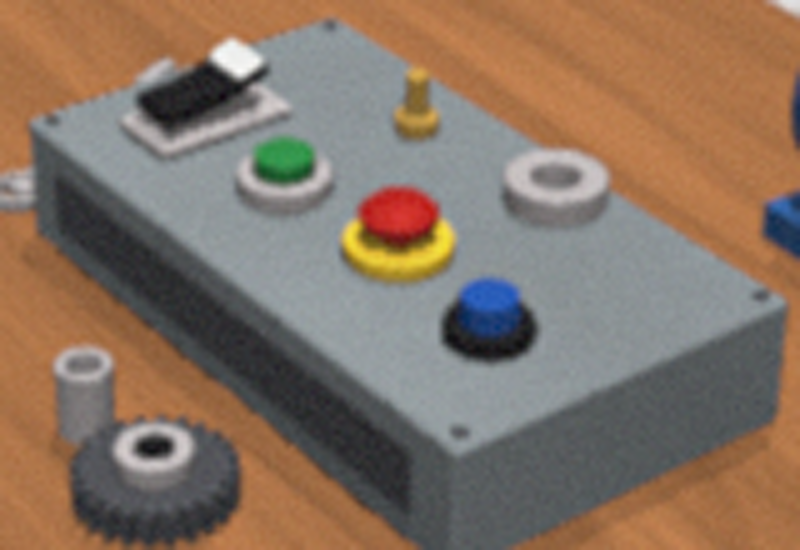

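The crops show the rocker's white end up on the far side, the breaker popped out, and the stop button between the jog and the breaker. The side masks include the button walls, so I'll use the top ellipses there and fit the box's pose as a cross-check.

```bash
cat > m2.py <<'E'
from meas import *
dt,ds=load('top0'),load('side0')
print(dt['camera_from_world'].round(3))
c=lambda p:np.array(p)/5.8+[290,190]-.4; s=lambda p:np.array(p)/5+[265,215]-.4
P=onz(dt,c([(56,73),(708,40),(736,402),(72,437)]),.07); print(P.round(4),np.linalg.norm(np.roll(P,-1,0)-P,axis=1)) 
y=((P[0]-P[1])+(P[3]-P[2]));yaw=np.arctan2(-y[0],y[1]);C=P.mean(0);print('top yaw',yaw,C)
Q=onz(ds,s([(330,22),(785,302),(458,452),(35,125)]),.07);print(Q.round(4),np.linalg.norm(np.roll(Q,-1,0)-Q,axis=1),Q.mean(0))
y=((Q[0]-Q[1])+(Q[3]-Q[2]));print('side yaw',np.arctan2(-y[0],y[1]))
R=np.array([[np.cos(yaw),-np.sin(yaw)],[np.sin(yaw),np.cos(yaw)]])
for n,a,b,z in[('blue',(627,276),(491,296),.0935),('green',(323,292),(284,154),.092),('red',(474,266),(398,208),.101),('plate',(172,290),None,.077),('white',(170,246),(239,60),.094),('bear',(474,99),(556,176),.085)]:
    p=onz(dt,[c(a)],z)[0]; q=onz(ds,[s(b)],z)[0] if b else p*np.nan
    print(n,p.round(4),q.round(4),'local',((p-C)[:2]@R).round(4),((q-C)[:2]@R).round(4))
E
python3 m2.py | grep -v 0\ blue | grep -v 0\ green|grep -v 0\ red
```

```text
[[-0.008 -1.    -0.017  0.028]
 [-0.99   0.01  -0.142  0.525]
 [ 0.142  0.016 -0.99   1.512]
 [ 0.     0.     0.     1.   ]]
[[ 0.6358  0.0832  0.07  ]
 [ 0.6503 -0.2717  0.07  ]
 [ 0.4525 -0.2797  0.07  ]
 [ 0.4373  0.075   0.07  ]] [0.35520118 0.19798602 0.35507347 0.19866378]
top yaw 0.04185894985184312 [ 0.54398024 -0.09831828  0.07      ]
[[ 0.6332  0.0835  0.07  ]
 [ 0.6514 -0.2688  0.07  ]
 [ 0.4568 -0.2774  0.07  ]
 [ 0.4415  0.0736  0.07  ]] [0.35273245 0.19476452 0.35138499 0.19199007] [ 0.54574598 -0.09727168  0.07      ]
side yaw 0.04757041181991258
blue [ 0.5177 -0.22    0.0935] [ 0.5193 -0.2165  0.0935] local [-0.0313 -0.1205] [-0.0296 -0.1171]
green [ 0.511  -0.0592  0.092 ] [ 0.5124 -0.0557  0.092 ] local [-0.0313  0.0405] [-0.0298  0.0439]
red [ 0.5228 -0.1385  0.101 ] [ 0.5212 -0.1409  0.101 ] local [-0.0229 -0.0393] [-0.0246 -0.0416]
plate [0.515  0.0209 0.077 ] [nan nan nan] local [-0.024   0.1203] [nan nan]
white [0.5362 0.0215 0.094 ] [0.5442 0.0364 0.094 ] local [-0.0028  0.1201] [0.0058 0.1345]
bear [ 0.6157 -0.1421  0.085 ] [ 0.6179 -0.1385  0.085 ] local [ 0.0698 -0.0468] [ 0.0722 -0.0433]
```

Both views agree to about 3 mm: the box measures 355 x 198 mm, the controls are about 80 mm apart, and the row sits about −30 mm from the centre line. Averaging the two views, I'll press the breaker first, with fingers shut and force-guarded.

```bash
cat >> h.py <<'E'
a=np.pi/2+.022; Q=np.array([np.cos(a),np.sin(a),0,0])
def press(xy,z0,zmin,fmax,step=.001):
    z=z0
    while z>zmin:
        z-=step; r.move_linear([*xy,z],vel=.03)
        f=r.current_contact_force(); p=r.current_tool_pos()
        print(round(r.current_t(),2),'cmd',round(z,4),'tcp',p.round(4),'F',np.round(f,1))
        if f[2]>fmax: break
    return z
E
python3 - <<'E'
from h import *
r.set_gripper(0.0,40)
r.move_to([.5185,-.218,.150],Q)
print(r.current_t(),r.current_tool_pos(),r.current_opening(),r.current_contact_force())
r.move_linear([.5185,-.218,.124],vel=.08)
print(r.current_t(),r.current_tool_pos(),r.current_contact_force())
shot('side','side1')
E
```

```text
3.7167 [ 0.51874037 -0.2174766   0.15009068] 0.0002524832196921932 [0.35097485 0.23772949 0.30890775]
4.1917 [ 0.51839659 -0.21787278  0.12358192] [-0.22644575  0.60381196  0.25928729]
```

Run:
```python
import cv2
a=cv2.imread('pics/side1.png')[175:325,265:425];cv2.imwrite('pics/side1c.png',cv2.resize(a,None,fx=4,fy=4,interpolation=cv2.INTER_CUBIC))
```

```text
(no output)
```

View pics/side1c.png

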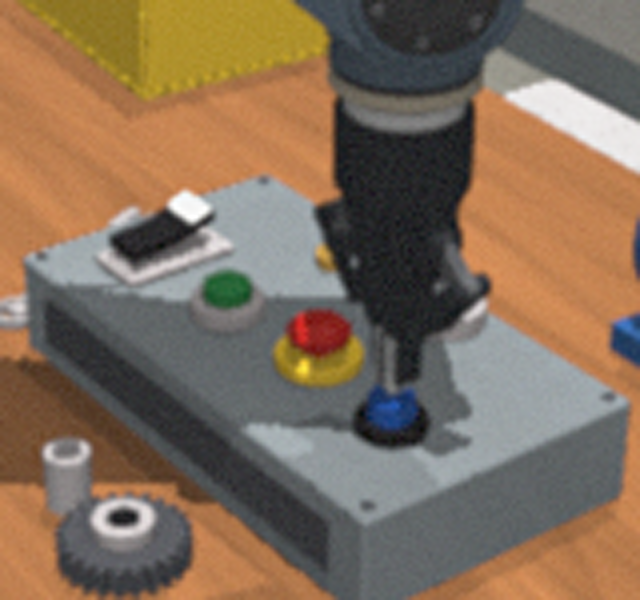

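The fingertips at about crop (400,385) sit centred just above the blue button, well clear of the red one at (320,330). Pressing now.

Run:
```python
from h import *
z=press([.5185,-.218],.119,.104,12)
r.sleep(.15);print(r.current_contact_force(),r.current_tool_pos(),r.current_t())
```

```text
4.59 cmd 0.118 tcp [ 0.5184 -0.218   0.1179] F [-0.1  0.4  0.1]
4.84 cmd 0.117 tcp [ 0.5185 -0.218   0.117 ] F [-1.  -0.4  0.3]
5.09 cmd 0.116 tcp [ 0.5185 -0.218   0.116 ] F [-0.4 -0.2  0.7]
5.34 cmd 0.115 tcp [ 0.5185 -0.218   0.115 ] F [0.5 0.5 0.8]
5.59 cmd 0.114 tcp [ 0.5185 -0.218   0.114 ] F [-0.1  0.3  1.2]
5.84 cmd 0.113 tcp [ 0.5185 -0.218   0.113 ] F [0.1 0.  0.7]
6.09 cmd 0.112 tcp [ 0.5185 -0.218   0.1119] F [ 0.1 -0.3  0.9]
6.34 cmd 0.111 tcp [ 0.5185 -0.218   0.1109] F [ 0.5 -0.4  0.7]
6.59 cmd 0.11 tcp [ 0.5185 -0.218   0.1099] F [ 0.3  0.1 -0. ]
6.84 cmd 0.109 tcp [ 0.5185 -0.218   0.1089] F [ 0.6 -0.5  1.1]
7.09 cmd 0.108 tcp [ 0.5185 -0.218   0.108 ] F [-0.3 -0.4  2.5]
7.34 cmd 0.107 tcp [ 0.5186 -0.2181  0.1078] F [-3.6  1.2 13. ]
[-3.72271855  1.41827145 12.2095224 ] [ 0.51857875 -0.21806019  0.10779349] 7.4917
```

The hard stop came at tip z 0.0858 (expected 0.086), so the breaker is in. I'll lift clear of the stop button, check it, and go to the rocker's white end.

Run:
```python
from h import *
r.move_linear([.5185,-.218,.155],vel=.12)
r.move_linear([.5385,.0235,.155],vel=.2)
r.move_linear([.5385,.0235,.126],vel=.08)
print(r.current_t(),r.current_tool_pos(),r.current_contact_force())
shot('side','side2')
a=cv2.imread('pics/side2.png')[175:325,265:425];cv2.imwrite('pics/side2c.png',cv2.resize(a,None,fx=4,fy=4,interpolation=cv2.INTER_CUBIC))
```

```text
9.9083 [0.53832043 0.02334598 0.12577705] [ 0.13336794 -0.01824206 -0.46954837]
```

View pics/side2c.png

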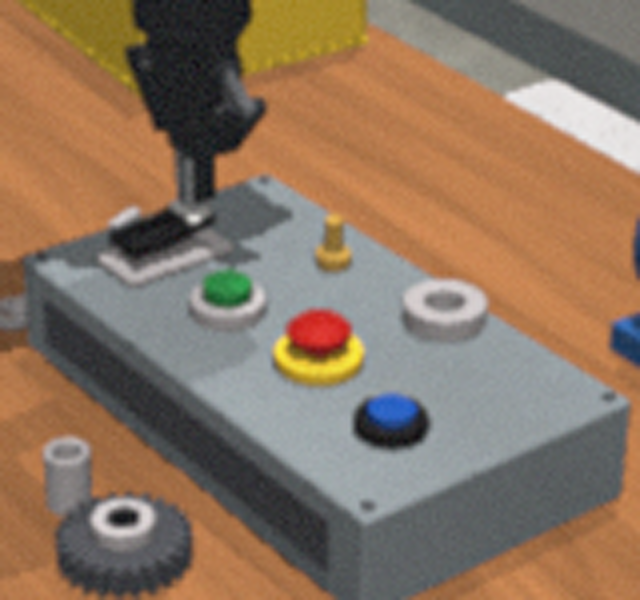

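The blue button (390,412) now sits low in its collar, red is untouched, and the fingers are over the white end at (195,212). Pressing the rocker.

Run:
```python
from h import *
z=press([.5385,.0235],.122,.098,14)
r.sleep(.15);print(r.current_contact_force(),r.current_tool_pos(),r.current_t())
```

```text
10.28 cmd 0.121 tcp [0.5387 0.0235 0.1211] F [0.8 0.3 2.6]
10.53 cmd 0.12 tcp [0.5387 0.0235 0.1202] F [2.7 0.2 3.3]
10.78 cmd 0.119 tcp [0.5385 0.0235 0.119 ] F [ 2.1 -0.5  2.3]
11.03 cmd 0.118 tcp [0.5383 0.0235 0.1179] F [1.5 0.5 2.5]
11.28 cmd 0.117 tcp [0.5384 0.0235 0.1169] F [ 2.7 -0.6  2.8]
11.53 cmd 0.116 tcp [0.5387 0.0235 0.1161] F [3.8 0.3 3.4]
11.78 cmd 0.115 tcp [0.539  0.0235 0.1152] F [4.1 0.6 4.1]
12.03 cmd 0.114 tcp [0.5392 0.0235 0.1147] F [3.9 0.  8.1]
12.28 cmd 0.113 tcp [0.5393 0.0235 0.1144] F [-0.3  0.2 20.1]
[ 0.21756306 -0.23688394 19.19458788] [0.53930692 0.02351838 0.11445057] 12.425
```

It hit a firm stop at 20 N, though with slightly less travel than I expected. I'll lift off and look before moving on.

Run:
```python
from h import *
r.move_linear([.5385,.0235,.15],vel=.12)
r.move_linear([.5117,-.0575,.15],vel=.15)
shot('side','side3');shot('top','top3');print(r.current_t())
a=cv2.imread('pics/side3.png')[205:305,265:385];b=cv2.imread('pics/side0.png')[205:305,265:385]
cv2.imwrite('pics/side3c.png',cv2.resize(np.hstack([b,a]),None,fx=3.3,fy=3.3,interpolation=cv2.INTER_CUBIC))
```

```text
13.7
```

View pics/side3c.png

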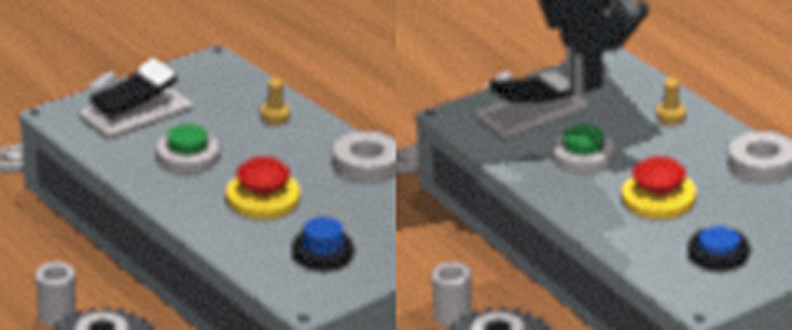

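Run:
```python
import cv2,numpy as np
a=cv2.imread('pics/side3.png')[212:255,280:325];b=cv2.imread('pics/side0.png')[212:255,280:325]
cv2.imwrite('pics/side3d.png',cv2.resize(np.hstack([b,a]),None,fx=8.5,fy=8.5,interpolation=cv2.INTER_CUBIC))
```

```text
(no output)
```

View pics/side3d.png

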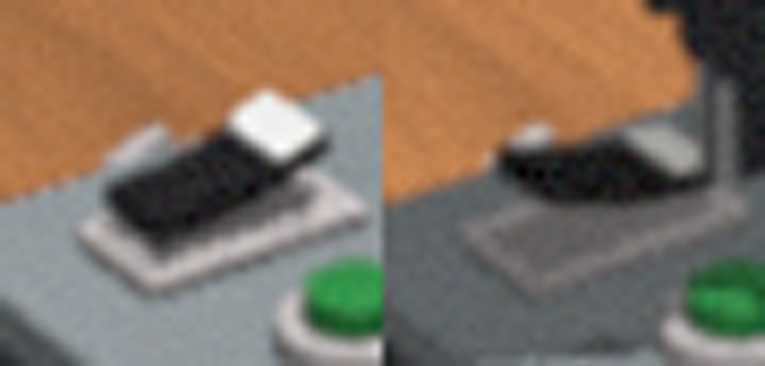

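The paddle is clearly reversed: near end up, white end down on its plate. The stiff 8→20 N rise at the end confirms it reached its stop. Now the jog button.

Run:
```python
from h import *
r.move_linear([.5117,-.0575,.117],vel=.08)
z=press([.5117,-.0575],.116,.1045,8)
r.sleep(.5);print(r.current_contact_force(),r.current_tool_pos(),r.current_t())
shot('side','side4');shot('top','top4')
a=cv2.imread('pics/side4.png')[175:325,265:425];cv2.imwrite('pics/side4c.png',cv2.resize(a,None,fx=4,fy=4,interpolation=cv2.INTER_CUBIC))
```

```text
14.51 cmd 0.115 tcp [ 0.5118 -0.0575  0.1152] F [ 0.5 -0.7 -0.6]
14.76 cmd 0.114 tcp [ 0.5119 -0.0576  0.1142] F [0.6 0.1 1.5]
15.01 cmd 0.113 tcp [ 0.5119 -0.0575  0.1131] F [-0.8 -0.3  2.7]
15.26 cmd 0.112 tcp [ 0.5119 -0.0575  0.1121] F [1.5 0.3 2.5]
15.51 cmd 0.111 tcp [ 0.5119 -0.0575  0.1111] F [ 0.5 -0.4  3. ]
15.76 cmd 0.11 tcp [ 0.5118 -0.0575  0.11  ] F [ 1.2 -0.3  4. ]
16.01 cmd 0.109 tcp [ 0.5118 -0.0575  0.109 ] F [ 1.5 -0.8  4. ]
16.26 cmd 0.108 tcp [ 0.5118 -0.0575  0.108 ] F [1.5 0.4 4.6]
16.51 cmd 0.107 tcp [ 0.5119 -0.0575  0.1078] F [-3.   0.2 16.5]
[-2.48023642 -0.36924044 16.58521272] [ 0.51189874 -0.05755603  0.10784566] 17.0083
```

View pics/side4c.png

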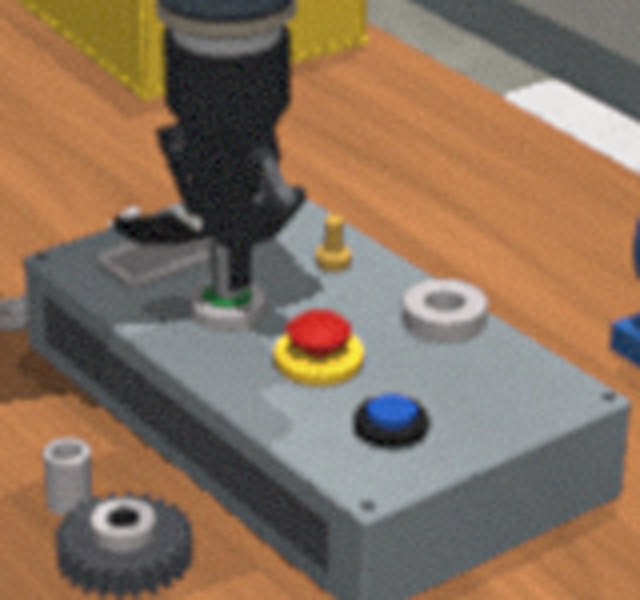

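The green button is bottomed (spring force 1.5→4.6 N, then a hard stop at 16.5 N). The rocker is still on, the breaker in, the red button up, and the loose parts in view are in place. Handing in.

Run:
```python
from h import *
r.hand_in(); print(r.current_t(), r.current_contact_force(), r.current_tool_pos())
```

```text
the job is handed in; nothing more can be done
the job is handed in; nothing more can be done
```

I did the three steps in order with the fingers shut and handed the job in at about 17 s, still holding the green jog button down. The hand-in gave no verdict.

- **Breaker:** I pushed it down to a hard stop with the fingertips at 85.8 mm, where 86 mm was expected. It sat visibly low in its collar afterwards.
- **Rocker:** I tipped it until it stopped at 20 N. The fingers travelled slightly less than I expected (about 7.5 mm). The picture afterwards shows the white end down on its plate and the near end up, and the steep force rise fits its stop.
- **Jog:** The spring force rose from 1.5 to 4.6 N, then the button stopped after about 6.7 mm. It was held there with about 16.5 N. The fingertips ended at 85.8 mm, 0.8 mm above the nominal 85 mm, which is within the 2 mm calibration.
- **Rest of the scene:** In the last side picture the red stop button is up and untouched. The gear, socket, plug and bearing look unmoved by eye. I did not measure the loose parts, and I did not check the wrench, oil bottle and brush separately.

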